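# Hang the toy farm gate on its pintles

### The job

Take the gate leaf, the one with two hinge eyes on its end, out of its stand and hang it on its post: lower it so that both eyes go over the two upright pintles together and sit fully down on their shoulders, with the leaf closed, in line between the two posts. Let go of it, and leave the fence panel standing in the other stand.

Things in the scene. Friction and masses are not known exactly. Their poses are not given: they have to be found in the camera images.
- gate_leaf: Pale wooden gate leaf, 0.12 kg, upright in a stand: frame 16 mm thick with cross rails; two steel ring eyes on one end. Origin: on the eyes' axis, at bottom-edge height; x from the eyes along the leaf, z up. Wood x 18 to 148, z 0 to 140 mm; grip the top rail (z 114 to 140) near x 78, over its centre of mass. Eyes: bore 26, outside 34, 14 mm high, undersides at z 20 and 112.
- gate_frame: Fixed, darker wood: board 12 mm thick, x -56 to 206, y -32 to 32 mm, two posts 168 mm tall, 30 mm wide: hanging post with two pintles at x -41, plain shutting post at x 180. Origin: on the table on the pintles' common axis; x along the closed gate to the shutting post, z up; -y looks roughly to the robot. Hung and closed, the leaf has the same x direction and its origin 22 mm above this one.
- pintles (a point): The lower pintle's shoulder top, on the pintle axis, z 42 mm in the gate frame, same axes; the upper one is 92 mm above. Pins rise 22 mm from shoulders 30 mm across: 22 mm thick at the foot, tapering to 5 mm. The upper bracket's underside (z 124) blocks the lower eye from above: bring the leaf in level from the -y side, 22 to 68 mm above home (best 45), then straight down.
- fence_panel: Bystander: pale panel of the leaf's frame size, three pickets, no eyes. Origin 18 mm beyond one end, at its bottom edge; x along the panel, z up. Leaf and panel stand in like fixed plywood stands, 150 x 60 mm, slot 20 mm wide, floor 10 and walls 48 mm above the table; either may be on the left. Lift the leaf 180 mm to carry it over. A fixed thin stick, 300 mm tall, stands behind at x 590, y -90.

How it is judged:
By the outcome, as a careful person would: the job done as asked, in the order asked, and still so for the second after the job is handed in, with the robot touching nothing.
It also fails if it takes over 42 s, if anything falls off the work surface, if the arm or the gripper's body presses on something with over 40 N, if the wrist force passes 120 N, or if a joint passes its speed limit or range.

### The arm

A 7-joint arm with a two-finger parallel gripper is mounted at the origin on the work surface; the furniture and walls round the work are solid. World frame = base frame: x ahead of the robot, y to its left, z up, the work surface at z = 0. Lengths are in m, angles in degrees, forces in N, time in s.
With the tool pointing down it reaches from about 0.35 to 0.9 m from the base axis. Payload 19.9 kg.
Tool frame: the origin (TCP) lies between the finger pads; the fingertips stand 14 mm ahead of it and the grasp point (between the pads) lies 5 mm behind it; z points along the fingers, y is the line along which they close (so a half turn about z gives the same grasp; the last joint's range is limited). The gripper opens to 94 mm and grips with 3 to 60 N. Pads are 16 mm wide; open, the fingers measure 119 mm over their backs; the gripper's body (75 mm by 177 mm) begins 78 mm behind the grasp point.
Start: joints at [64.257, 23.915, -0.59, 92.452, 0.269, 63.638, -3.037], TCP at [0.248, -0.574, 0.219] pointing down, gripper open.
Joint ranges: [-161.28, 161.28], [-22.2, 115.67], [-73.04, 71.86], [3.21, 147.25], [-68.34, 248.33], [10.77, 114.83], [-161.83, 161.83]. Speed limits (degrees/s): [108.29, 108.29, 136.94, 136.94, 172.46, 172.46, 172.46].

### API

Orientations are given as [roll, pitch, yaw] about the fixed x, y, z axes, in that order (R = Rz(yaw) Ry(pitch) Rx(roll)).
In Python, from rig import ctrl, telemetry, cams, workorder, search_frame, mark_of gives the robot as it stands. Calls block until the motion is done:
- ctrl.move_pose(position, orientation): joint-space move of the TCP to a pose.
- ctrl.move_l(position, vel=0.15, ori=None): straight line of the TCP; ori=None keeps the orientation; vel is the mean speed in m/s.
- ctrl.movej(angles): joint-space move.
- ctrl.let_go() and ctrl.close(force=None): open the fingers fully, or close them until they stop; force is the grip in N (None keeps the last).
- ctrl.dwell(seconds).
- ctrl.solve_ik(position, orientation): joint angles nearest the present ones, or None.
- telemetry.get_obs(): the state.
- cams.snapshot(name): name is "side" or "top" or "wrist"; returns a dict with "img" (400x640x3 uint8, blue, green, red), "z_map" (400x640 float32, m along the optical axis (not along the pixel's ray), 0 where there is no reading), "fovy" (degrees; the focal length in pixels is half the picture's height over the tangent of half this angle, whatever the lens; pixels are square), "cx", "cy" (the principal point, pixels), "T" (4x4, takes a point from camera to world coordinates); the wrist camera has in their place "mount" (4x4, takes a point from camera to tool coordinates, whose origin is the TCP and whose axes are the flange's). Camera axes: x right, y down, z forward; pixel columns grow to the right and rows downward; lengths in m; the calibration is good to about 2 mm. A picture is of the moment at which its call begins: read the wrist's pose just before it.
A pose or a line that the arm cannot do raises ctrl.PlanningError and nothing moves.
- workorder.close_job(): hands the job in; it is judged then, once.
Trained networks look in the newest picture that a camera, given by its name, has taken for a name from the list of things; names that differ only in an ending like _2 or _b are one class to them, and where a whole thing is asked for, a point or a joint stands for the part that bears it (a point fixed in the world has none). Each returns a list of dicts, best first, with "confidence" (0 to 1); they miss things now and then, are a little off and sometimes report something else, mostly with a low value. They report only what shows in the picture. A call takes as long as a camera call.
- search_frame(camera, target): "position" ([row, column] in pixels, amid what is visible of it).
- mark_of(camera, target): "position" ([row, column] in pixels: a listed point, or the origin of a listed thing).
The state is a dict: "t": time; "qpos": joint angles; "joint_vel": joint speeds; "joint_efforts": joint torques, N m; "tcp_pos": TCP position; "tcp_rot": TCP orientation; "force": force on the tool from outside, world axes, zero at the start; "ft_torque": the same for the moment, N m; "width": finger opening in m; "finger_force": force on a finger pad.
Only numpy, scipy, OpenCV 4.12 (cv2) and the standard library are available. Lean on these libraries where they do the work, as an engineer would, in place of code of your own. Each camera call takes 0.05 s, during which the arm holds its last target. There are 200 camera calls.

## Working session

There is one attempt and no reset: what is moved stays moved. The work goes in short steps, each a Python script; the robot and the scene stay as the last script left them, time stands still between calls to the robot, and variables do not carry over. Pictures are saved under pics/ and viewed, at most 10 in all, crops included, and the job is handed in when it is done.

```bash
mkdir -p pics; ls; cat > h.py <<'E'
import numpy as np, cv2
from rig import ctrl, telemetry, cams, workorder, search_frame, mark_of
from scipy.spatial.transform import Rotation as R
def snap(n):
    o=telemetry.get_obs(); s=cams.snapshot(n)
    if 'T' not in s:
        M=np.eye(4); M[:3,3]=o['tcp_pos']; M[:3,:3]=R.from_euler('xyz',o['tcp_rot'],degrees=True).as_matrix()
        s['T']=M@s['mount']
    s['f']=200/np.tan(np.radians(s['fovy']/2)); return s
def cloud(s):
    z=s['z_map']; v,u=np.mgrid[:400,:640]
    P=np.stack([(u-s['cx'])/s['f']*z,(v-s['cy'])/s['f']*z,z],-1)
    P=P@s['T'][:3,:3].T+s['T'][:3,3]; P[z<=0]=np.nan; return P
def proj(s,p):
    q=np.linalg.inv(s['T'])@np.append(p,1); return q[1]/q[2]*s['f']+s['cy'],q[0]/q[2]*s['f']+s['cx']
E
python3 - <<'E'
from h import *
o=telemetry.get_obs(); print(o)
for n in ('side','top'):
    s=snap(n); cv2.imwrite(f'pics/{n}0.png',s['img']); P=cloud(s)
    print(n,s['fovy'],s['cx'],s['cy'],s['T'].round(3).tolist())
    for t in ('gate_leaf','gate_frame','pintles','fence_panel'):
        for fn in (search_frame,mark_of):
            for d in fn(n,t)[:3]:
                r,c=map(int,np.round(d['position'])); 
                print(t,fn.__name__,d['position'],round(d['confidence'],2),P[min(r,399),min(c,639)].round(3))
print(telemetry.get_obs()['t'])
E
```

```text
pics
rig.py
{'t': 0.0, 'qpos': array([64.25632012, 23.94875748, -0.59148097, 92.48625891,  0.26937054,
       63.63777182, -3.03792083]), 'joint_vel': array([-0.02515467,  0.0330822 , -0.01871306, -0.02144107,  0.14243759,
       -0.02723053,  0.20774765]), 'joint_efforts': array([ 3.49834685e-03, -8.51248312e+01,  6.40615337e-01, -4.25986540e+01,
       -4.88517189e-02,  1.87232124e-02,  1.07066051e-04]), 'tcp_pos': array([ 0.24772948, -0.57340577,  0.21881197]), 'tcp_rot': array([-1.79928754e+02,  4.90047158e-03,  2.33662382e+01]), 'force': array([-0.0375976 ,  0.24187178, -0.6100798 ]), 'ft_torque': array([ 0.00074524, -0.01250026,  0.02146735]), 'finger_force': 0.0, 'width': 0.09421961116942837}
side 55.42795426014419 319.05042141244206 204.8004194460438 [[-0.909, -0.21, 0.359, 0.146], [-0.416, 0.477, -0.774, 0.618], [-0.009, -0.853, -0.521, 0.533], [0.0, 0.0, 0.0, 1.0]]
gate_leaf call [174.0, 342.2] 0.87 [ 0.435 -0.135  0.126]
gate_leaf call [217.3, 339.3] 0.98 [ 0.438 -0.129  0.008]
gate_frame call [248.6, 298.5] 0.68 [0.471 0.031 0.011]
gate_frame call [216.3, 341.2] 0.55 [ 0.
[... 186 characters left out ...]
.001]
top 51.158234801031654 318.35464941410453 197.66726957939258 [[-0.004, -0.982, 0.188, 0.317], [-1.0, 0.007, 0.017, -0.059], [-0.018, -0.188, -0.982, 0.909], [0.0, 0.0, 0.0, 1.0]]
gate_leaf call [205.4, 395.4] 0.73 [ 0.447 -0.186  0.152]
gate_leaf call [219.9, 352.9] 0.64 [ 0.441 -0.118  0.001]
gate_frame call [202.1, 235.8] 0.57 [0.48  0.137 0.014]
gate_frame call [211.4, 486.8] 0.25 [ 0.436 -0.354  0.148]
gate_frame call [194.4, 213.2] 0.7 [0.493 0.181 0.042]
pintles call [201.8, 235.3] 0.74 [0.48  0.139 0.013]
pintles call [192.1, 205.7] 0.67 [0.493 0.19  0.061]
fence_panel call [211.3, 482.3] 0.79 [ 0.435 -0.344  0.15 ]
fence_panel call [221.6, 433.4] 0.75 [ 0.435 -0.292  0.003]
0.9
```

View pics/side0.png

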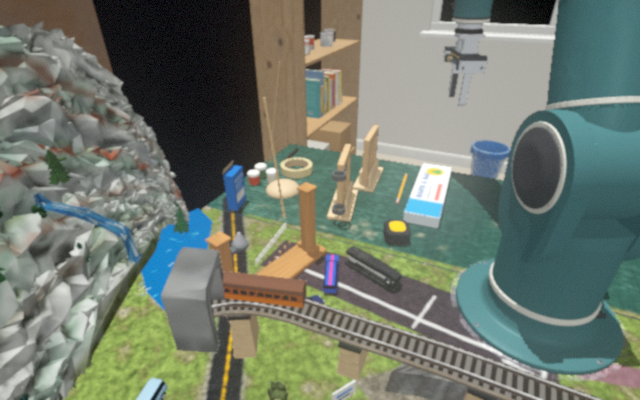

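View pics/top0.png

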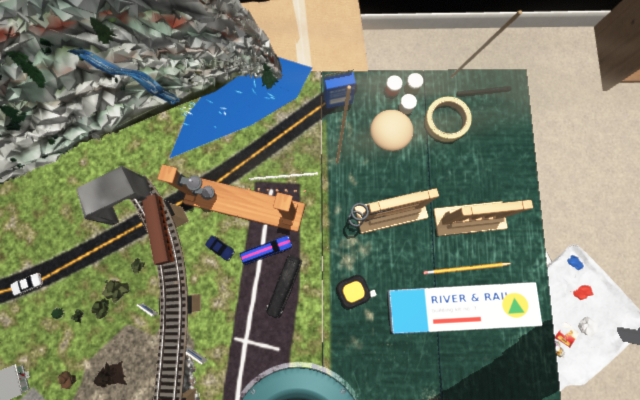

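The top view shows the leaf in the left stand, with its eyes at px (214,357) and its body running right. The panel is in the right stand, around (212,485). The hanging post and pintles are at about (185,195), and the shutting post at about (208,290). Next I'll fit coarse geometry from the top depth.

```bash
cat >> h.py <<'E'
def rect(P,zr,xr,yr):
    with np.errstate(invalid='ignore'):
        m=(P[...,2]>zr[0])&(P[...,2]<zr[1])&(P[...,0]>xr[0])&(P[...,0]<xr[1])&(P[...,1]>yr[0])&(P[...,1]<yr[1])
    Q=P[m]
    if len(Q)<8: return len(Q)
    (c,wh,a)=cv2.minAreaRect((Q[:,:2]*1000).astype(np.float32))
    return len(Q),np.round(c,1),np.round(wh,1),round(a,1),Q[:,2].mean().round(4),Q.mean(0).round(4)
E
python3 - <<'E'
from h import *
s=snap('top'); P=cloud(s)
print('leaf top',rect(P,(.14,.165),(.38,.52),(-.275,-.135)))
print('panel top',rect(P,(.14,.165),(.38,.52),(-.46,-.3)))
print('eye',rect(P,(.1,.14),(.38,.52),(-.155,-.09)))
print('board',rect(P,(.007,.018),(.4,.6),(-.03,.3)))
print('posts',rect(P,(.155,.185),(.4,.6),(.09,.3)),rect(P,(.155,.185),(.4,.6),(-.05,.09)))
print('pin',rect(P,(.12,.162),(.4,.6),(.09,.3)))
print(s['z_map'].shape, telemetry.get_obs()['t'])
E
```

```text
leaf top (636, array([ 458. , -202.8]), array([ 16.5, 129.9]), 13.1, np.float64(0.1494), array([ 0.4572, -0.2022,  0.1494]))
panel top (658, array([ 442.6, -371.8]), array([ 16.4, 130.8]), 5.8, np.float64(0.1495), array([ 0.4419, -0.3706,  0.1495]))
eye (170, array([ 442.1, -127.4]), array([33.1, 45.4]), 26.4, np.float64(0.1329), array([ 0.4388, -0.127 ,  0.1329]))
board (2710, array([471.6, 118.8]), array([142.6, 296.6]), 0.3, np.float64(0.012), array([0.4757, 0.1164, 0.012 ]))
posts (471, array([501. , 255.8]), array([ 52. , 113.4]), 20.8, np.float64(0.1687), array([0.496 , 0.2563, 0.1687])) (273, array([453.2,  19.3]), array([29.9, 29.8]), 76.4, np.float64(0.1677), array([0.4526, 0.0191, 0.1677]))
pin (1222, array([457.7, 237.4]), array([114.4, 120.2]), 2.7, np.float64(0.1384), array([0.4612, 0.2516, 0.1384]))
(400, 640) 0.95
```

```bash
python3 - <<'E'
from h import *
for y in (-76.9,103.1):
    print(y,ctrl.solve_ik([.457,-.198,.40],[180,0,y]))
for y in (-103.6,76.4): print(y,ctrl.solve_ik([.477,.119,.36],[180,0,y]),ctrl.solve_ik([.477,.119,.20],[180,0,y]))
s=snap('wrist'); print(s['mount'].round(3),s['fovy'],s['cx'],s['cy'])
E
```

```text
-76.9 [  25.80395704    3.90125285   -6.29328718   94.68273869    0.43213476
   81.4396861  -147.43918854]
103.1 [ 45.04440048   4.84445428 -26.96653504  94.10856435   2.21867341
  81.57782448  30.9355322 ]
-103.6 [ 38.66212165   9.66020253 -62.6111692   98.17167076   8.7785257
  77.49440925 140.87139082] [ 33.98516626  21.54622274 -61.88576648 110.77365914  21.83870846
  60.54746212 129.11113364]
76.4 [ 28.62893239   7.30459722 -50.35241664  98.37569607   5.7661849
  77.01229084 -36.3940016 ] [ 25.42224784  17.43454445 -50.21871124 110.96943388  15.64342495
  58.63793264 -45.35797871]
[[ 0.    -0.963 -0.269  0.078]
 [ 1.     0.    -0.001  0.   ]
 [ 0.001 -0.269  0.963 -0.165]
 [ 0.     0.     0.     1.   ]] 60.15792376793426 327.4747702467576 198.60093282811147
```

```bash
python3 - <<'E'
from h import *
def rep(s,ts):
    P=cloud(s)
    for t in ts:
        for fn in (search_frame,mark_of):
            for d in fn('wrist',t)[:3]:
                r,c=map(int,np.round(d['position'])); print(t,np.round(d['position'],1),round(d['confidence'],2),P[min(max(r,0),399),min(max(c,0),639)].round(3))
    return P
ctrl.move_pose([.457,-.198,.36],[180,0,103.1]); 
s=snap('wrist'); cv2.imwrite('pics/wl.png',s['img']); np.savez('wl.npz',**s); P=rep(s,['gate_leaf'])
print('leaf top',rect(P,(.14,.165),(.38,.52),(-.275,-.135)))
print('eye',rect(P,(.115,.145),(.38,.52),(-.155,-.09)), telemetry.get_obs()['t'])
ctrl.move_pose([.477,.119,.36],[180,0,76.4])
s=snap('wrist'); cv2.imwrite('pics/wf.png',s['img']); np.savez('wf.npz',**s); P=rep(s,['gate_frame','pintles'])
print('posts',rect(P,(.155,.18),(.4,.6),(.19,.27)),rect(P,(.155,.185),(.4,.6),(-.05,.09)))
print('board',rect(P,(.007,.018),(.42,.56),(-.03,.25)))
o=telemetry.get_obs();print(o['t'],o['tcp_pos'],o['tcp_rot'])
E
```

```text
gate_leaf [149.  326.1] 0.83 [ 0.448 -0.17   0.15 ]
gate_leaf [ 99.5 326.8] 0.97 [ 0.437 -0.119 -0.001]
leaf top (1619, array([ 455.4, -202.9]), array([ 15.2, 129.6]), 13.2, np.float64(0.1492), array([ 0.455 , -0.1999,  0.1492]))
eye (417, array([ 437.3, -130.2]), array([33. , 48.7]), 1.1, np.float64(0.1345), array([ 0.4383, -0.1258,  0.1345])) 2.8083
gate_frame [152.8 326.4] 0.78 [0.476 0.124 0.009]
gate_frame [105.8 329.5] 0.75 [0.497 0.19  0.151]
pintles [152.6 324.8] 0.76 [0.474 0.124 0.011]
pintles [102.9 328.6] 0.58 [0.497 0.193 0.156]
posts (1041, array([501.9, 219.6]), array([58.4, 29.4]), 75.6, np.float64(0.1672), array([0.505 , 0.2327, 0.1672])) (679, array([451.1,  19.7]), array([30.5, 29.8]), 75.9, np.float64(0.1667), array([0.4513, 0.0207, 0.1667]))
board (5619, array([479.9, 112.6]), array([120.6, 274.8]), 0.3, np.float64(0.0113), array([0.4775, 0.1196, 0.0113]))
4.2667 [0.47719711 0.11832377 0.35995279] [-1.79996990e+02  3.67497200e-03  7.63454039e+01]
```

View pics/wf.png

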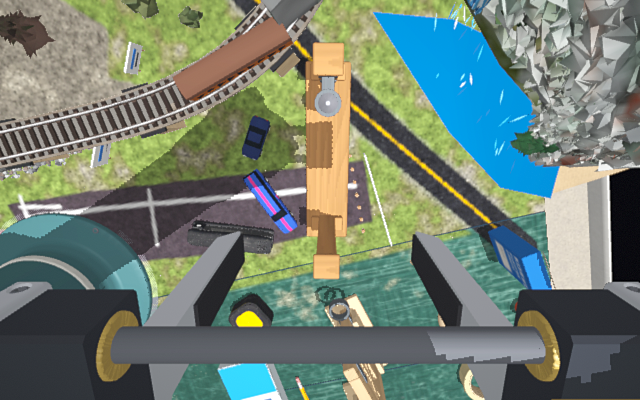

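View pics/wl.png

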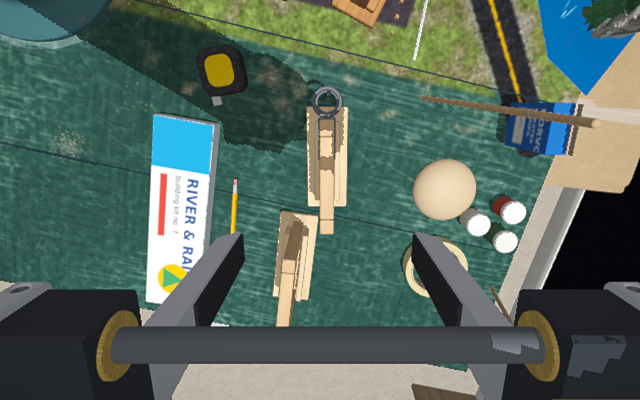

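```bash
python3 - <<'E'
from h import *
w=dict(np.load('wf.npz')); P=cloud(w)
a=rect(P,(.161,.176),(.47,.54),(.205,.26)); b=rect(P,(.155,.185),(.4,.6),(-.05,.09)); print(a,b)
d=(b[1]-a[1]); L=np.linalg.norm(d); d/=L; print('len',L,'yaw',np.degrees(np.arctan2(d[1],d[0])),'origin',a[1]+41*d, b[1]-180*d)
print('shoulder+pin',rect(P,(.125,.16),(.47,.54),(.17,.222)),'tip',rect(P,(.148,.16),(.47,.54),(.17,.222)))
print('sh',rect(P,(.128,.138),(.47,.54),(.17,.205)))
w=dict(np.load('wl.npz')); P=cloud(w)
a=rect(P,(.144,.165),(.38,.52),(-.275,-.135)); c=a[1];th=np.radians(a[3]-90); d=np.array([np.cos(th),np.sin(th)])
print('leaf origin',c-83*d, a)
with np.errstate(invalid='ignore'):
    m=(P[...,2]>.128)&(P[...,2]<.144)&(abs(P[...,0]-.438)<.03)&(abs(P[...,1]+.12)<.02)
Q=P[m][:,:2]*1000
cx=cv2.minEnclosingCircle(Q[Q[:,1]>-130].astype(np.float32)); print('eye circ',cx)
E
python3 - <<'E'
import cv2
a=cv2.imread('pics/wl.png')[70:140,280:380]; b=cv2.imread('pics/wf.png')[35:130,280:380]
import numpy as np
cv2.imwrite('pics/zoom.png',np.hstack([cv2.resize(a,(400,280),interpolation=2),cv2.resize(b,(400,380),interpolation=2)[:280]]))
E
```

```text
(1028, array([505.4, 233.4]), array([30. , 29.4]), 75.9, np.float64(0.1673), array([0.5051, 0.2332, 0.1673])) (679, array([451.1,  19.7]), array([30.5, 29.8]), 75.9, np.float64(0.1667), array([0.4513, 0.0207, 0.1667]))
len 220.49077078190825 yaw -104.25682892333651 origin [495.30297874 193.66273586] [495.42838602 194.15628161]
shoulder+pin (767, array([496.6, 199.9]), array([41.3, 27.4]), 76.5, np.float64(0.1381), array([0.4965, 0.1987, 0.1381])) tip (101, array([495. , 193.3]), array([10.9, 11. ]), 32.3, np.float64(0.152), array([0.4951, 0.1935, 0.152 ]))
sh (243, array([495.1, 192. ]), array([25.7, 28.8]), 90.0, np.float64(0.1338), array([0.4951, 0.192 , 0.1338]))
leaf origin [ 436.44687778 -122.09295106] (1615, array([ 455.4, -202.9]), array([ 15.2, 129.6]), 13.2, np.float64(0.1492), array([ 0.455 , -0.2   ,  0.1492]))
eye circ ((437.1332092285156, -121.56665802001953), 16.607465744018555)
```

The wrist views show the eye ring at px (101,326) and the pintle tip at (102,328). This puts the pintle axis at (0.4952, 0.1936) with yaw −104.1°, and the leaf origin at (0.4368, −0.1218) with yaw −76.8°. Next I'll grasp the leaf and lift it.

```bash
python3 - <<'E'
from h import *
g=[.4546,-.1978]
ctrl.move_pose(g+[.26],[180,0,103.2]); ctrl.move_l(g+[.135],vel=.12)
o=telemetry.get_obs(); print(o['t'],o['tcp_pos'],o['force'])
ctrl.close(40); o=telemetry.get_obs(); print(o['width'],o['finger_force'],o['force'],o['tcp_pos'])
ctrl.move_l(g+[.325],vel=.15); o=telemetry.get_obs(); print(o['t'],o['width'],o['finger_force'],o['tcp_pos'],o['tcp_rot'],o['qpos'])
s=snap('wrist'); cv2.imwrite('pics/held.png',s['img']); np.savez('held.npz',**s); P=cloud(s)
z=o['tcp_pos'][2]-.135+.01
print(rect(P,(z+.13,z+.16),(.38,.52),(-.29,-.135)))
with np.errstate(invalid='ignore'):
    m=(P[...,2]>z+.118)&(P[...,2]<z+.134)&(abs(P[...,0]-.438)<.03)&(abs(P[...,1]+.12)<.025)
Q=P[m]; print(len(Q),Q[:,2].mean() if len(Q) else 0, Q[:,2].max() if len(Q) else 0)
if len(Q): Q=Q[:,:2]*1000; print('eye circ',cv2.minEnclosingCircle(Q[Q[:,1]>-130].astype(np.float32)))
s=snap('side'); cv2.imwrite('pics/side_held.png',s['img'])
E
```

```text
6.7167 [ 0.4549647  -0.19787852  0.13560108] [-0.75234497 -0.59502709 -0.8416979 ]
0.015696010102614136 39.996042251586914 [ 0.2519007  -0.67616378  0.39913503] [ 0.45460662 -0.19778413  0.13499802]
9.3083 0.015407038764496353 39.99609589576721 [ 0.45432605 -0.19768226  0.32427087] [-1.79952593e+02 -4.79707930e-02  1.03206457e+02] [ 48.93487539   7.10703433 -31.59746258 101.57694501   3.88036105
  72.46433694  29.56575262]
(8546, array([ 457.3, -202.2]), array([ 39.8, 129.8]), 22.3, np.float64(0.34), array([ 0.4518, -0.1888,  0.34  ]))
2199 0.32428027227665196 0.3332424758543361
eye circ ((436.2759704589844, -122.42860412597656), 16.86365509033203)
```

View pics/held.png

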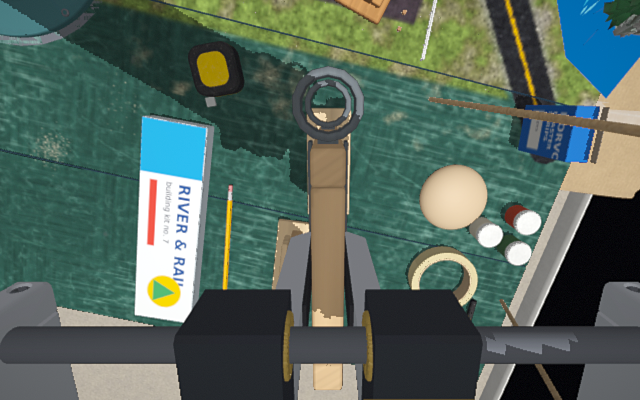

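View pics/side_held.png

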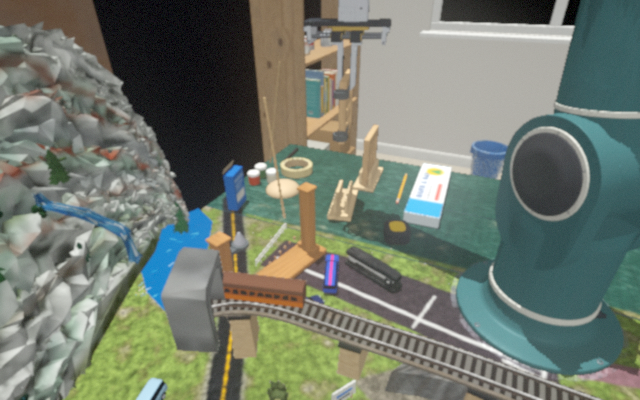

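```bash
python3 - <<'E'
from h import *
s=snap('top'); P=np.concatenate([cloud(s).reshape(-1,3),cloud(dict(np.load('wf.npz'))).reshape(-1,3)]); P=P[~np.isnan(P[:,0])]
d=np.array([-.2436,-.9699]); e=np.array([-d[1],d[0]])
q=P[:,:2]-[.4952,.1936]; x=q@d; y=q@e
for y0 in np.arange(-.15,-.02,.02):
    print(round(y0,2),[round(float(P[(x>a)&(x<a+.03)&(y>y0)&(y<y0+.02),2].max(initial=0)),3) for a in np.arange(-.06,.19,.03)])
for off in (0,.09):
  for z in (.147,.192,.325):
    p=[.4763-e[0]*off,.1185-e[1]*off,z]; print(p,ctrl.solve_ik(p,[180,0,75.9]))
E
```

```text
-0.15 [0.142, 0.143, 0.091, 0.004, 0.005, 0.003, 0.004, 0.004, 0.042]
-0.13 [0.143, 0.143, 0.015, 0.024, 0.018, 0.029, 0.03, 0.003, 0.041]
-0.11 [0.143, 0.139, 0.018, 0.026, 0.021, 0.032, 0.032, 0.028, 0.04]
-0.09 [0.143, 0.101, 0.017, 0.459, 0.003, 0.019, 0.032, 0.03, 0.037]
-0.07 [0.141, 0.004, 0.004, 0.468, 0.466, 0.005, 0.015, 0.026, 0.019]
-0.05 [0.137, 0.012, 0.012, 0.468, 0.466, 0.012, 0.013, 0.013, 0.02]
-0.03 [0.17, 0.17, 0.139, 0.462, 0.015, 0.016, 0.018, 0.171, 0.171]
[np.float64(0.4763), np.float64(0.1185), 0.147] [ 20.84296342  21.05459912 -45.5116728  114.04346703  18.87357361
  52.40033444 -48.57198968]
[np.float64(0.4763), np.float64(0.1185), 0.192] [ 22.59412459  17.12465313 -46.7318726  111.61925335  14.75505892
  57.33499003 -45.03004793]
[np.float64(0.4763), np.float64(0.1185), 0.325] [ 26.70789987   8.41242265 -48.62847308 101.74401599   6.60009382
  72.78133911 -37.67462346]
[np.float64(0.389009), np.float64(0.140424), 0.147] [ 25.14037115  13.56722845 -54.04373746 123.69531951  14.53565881
  49.16398196 -51.85196848]
[np.float64(0.389009), np.float64(0.140424), 0.192] [ 27.95199123   8.12055741 -55.1101336  121.04099701   8.17503772
  54.5699115  -45.74734803]
[np.float64(0.389009), np.float64(0.140424), 0.325] [ 32.99503749  -4.08384777 -53.53740001 110.54709216  -3.45430617
  71.91336212 -33.49913319]
```

```bash
python3 - <<'E'
from h import *
d=np.array([-.2436,-.9699]); e=np.array([-d[1],d[0]]); H=np.array([.4763,.1185])
p=H-.055*e
ctrl.move_pose([*p,.325],[180,0,75.9]); ctrl.move_l([*p,.192],vel=.12); ctrl.dwell(.2)
o=telemetry.get_obs(); print(o['t'],o['tcp_pos'],o['tcp_rot'],o['force'])
s=snap('wrist'); cv2.imwrite('pics/st.png',s['img']); np.savez('st.npz',**s); P=cloud(s)
x=(P[...,:2]-[.4952,.1936])@d; y=(P[...,:2]-[.4952,.1936])@e; z=P[...,2]
def c(m): 
    Q=np.stack([x[m],y[m]],-1)*1000; return len(Q),cv2.minEnclosingCircle(Q.astype(np.float32)) if len(Q)>4 else 0,Q.mean(0),z[m].mean()
with np.errstate(invalid='ignore'):
    print('tip',c((abs(x)<.02)&(abs(y)<.02)&(z>.148)&(z<.162)))
    print('shoulder',c((abs(x)<.02)&(abs(y)<.02)&(z>.128)&(z<.14)))
    m=(abs(x)<.03)&(x<.012)&(abs(y+.055)<.03)&(z>.184)&(z<.204); print('eye',c(m))
    m=(x>.03)&(x<.055)&(abs(y+.055)<.02)&(z>.2); print('rail y',np.nanmin(y[m]),np.nanmax(y[m]),z[m].mean())
    Q=np.stack([x[m&(z>.2)],y[m]],-1)
    for a in (.02,.03,.04,.05):
        k=(abs(x-a)<.002)&(abs(y+.055)<.02)&(z>.2); print(a,y[k].min() if k.any() else 0,y[k].max() if k.any() else 0)
E
```

```text
12.1667 [0.42315969 0.13188322 0.1923587 ] [ 1.79956668e+02 -3.95732462e-03  7.58924244e+01] [-0.21940269 -0.20461509 -0.83895582]
tip (344, ((0.04564979672431946, -0.577333927154541), 6.424014568328857), array([ 0.07388735, -1.07547555]), np.float64(0.1518132145137348))
shoulder (1268, ((-3.0602076053619385, -0.01334431953728199), 18.200407028198242), array([-3.47834989, -1.99993885]), np.float64(0.13370246653116272))
eye (1612, ((0.38912633061408997, -55.25029754638672), 16.91251564025879), array([ -3.27091947, -55.3108289 ]), np.float64(0.19206384290997178))
rail y -0.07499893964518269 -0.0350000720851771 0.2835218636900992
0.02 -0.06295196906423489 -0.04753809372820825
0.03 -0.06316466636895501 -0.047346152852526135
0.04 -0.06326186800632697 -0.04726614170655848
0.05 -0.07495319596718493 -0.03503235852800851
```

View pics/st.png

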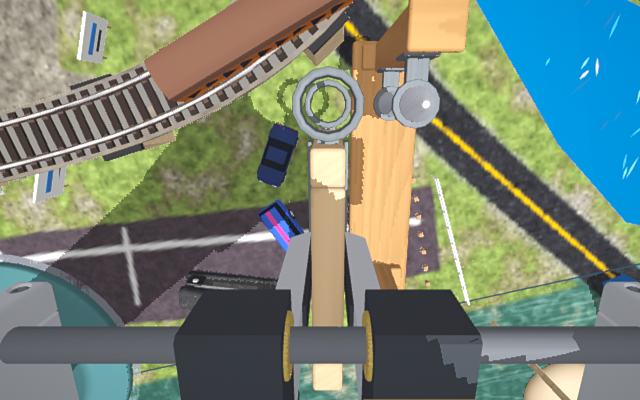

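In this view the eye ring at px (103,327) and the pintle tip at (103,425) are measured together, and they need a 54.6 mm shift. Next I'll move the leaf in, re-measure and lower it.

```bash
python3 - <<'E'
from h import *
d=np.array([-.2436,-.9699]); e=np.array([-d[1],d[0]]); H=np.array([.4763,.1185])-.0003*d-.0004*e
ctrl.move_l([*H,.192],vel=.06); ctrl.dwell(.2)
o=telemetry.get_obs(); print(o['t'],o['tcp_pos'],o['force'])
s=snap('wrist'); P=cloud(s)
x=(P[...,:2]-[.4952,.1936])@d; y=(P[...,:2]-[.4952,.1936])@e; z=P[...,2]
with np.errstate(invalid='ignore'):
    for n,m in (('tip',(abs(x)<.012)&(abs(y)<.012)&(z>.148)&(z<.162)),('eye',(abs(x)<.03)&(x<.012)&(abs(y)<.03)&(z>.184)&(z<.204))):
        Q=np.stack([x[m],y[m]],-1)*1000; print(n,len(Q),cv2.minEnclosingCircle(Q.astype(np.float32)) if len(Q)>4 else 0)
for zz in (.168,.158,.152,.148):
    ctrl.move_l([*H,zz],vel=.04); o=telemetry.get_obs(); print(o['t'],o['tcp_pos'],o['force'],o['ft_torque'])
    if abs(o['force']).max()>12: break
s=snap('side'); cv2.imwrite('pics/side_low.png',s['img'])
s=snap('wrist'); cv2.imwrite('pics/wlow.png',s['img'])
a=cv2.imread('pics/side_low.png')[150:330,180:360]
cv2.imwrite('pics/low.png',np.hstack([cv2.resize(a,(400,400),interpolation=2),cv2.resize(s['img'][30:230,200:400+0],(400,400),interpolation=2)]))
E
```

```text
13.475 [0.47583905 0.11890736 0.19209794] [-0.11484193 -0.39106252 -1.81448209]
tip 327 ((0.03762459754943848, 0.13596835732460022), 6.23724889755249)
eye 1626 ((0.032221272587776184, -1.0766384601593018), 17.020973205566406)
14.275 [0.47602753 0.11900305 0.16806983] [ 0.15504779 -0.04643253 -0.91123857] [-0.05127155 -0.09491086  0.01977356]
14.675 [0.47583988 0.11891524 0.15777358] [ 0.05832074  0.07644561 -0.75824747] [-0.03909802 -0.04453077 -0.01565024]
14.975 [0.47584405 0.11887883 0.15177066] [-0.19099764  0.59500562 -1.7971666 ] [-0.02397796 -0.07103498 -0.02050164]
15.225 [0.47589487 0.11886944 0.1478078 ] [-0.50719584 -0.83876007  0.14288617] [ 0.02614295 -0.09335668  0.01328269]
```

View pics/low.png

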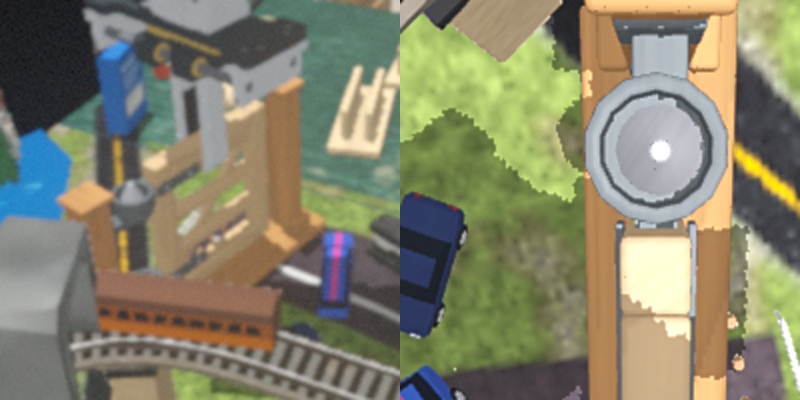

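The pin stands inside the upper eye and the leaf is in line between the posts. Next I'll seat it gently, check for contact, then release.

```bash
python3 - <<'E'
from h import *
d=np.array([-.2436,-.9699]); e=np.array([-d[1],d[0]]); H=np.array([.4763,.1185])-.0003*d-.0000*e
f0=telemetry.get_obs()['force'][2]
for zz in (.147,.146,.145,.144,.143):
    ctrl.move_l([*H,zz],vel=.03); ctrl.dwell(.1); o=telemetry.get_obs(); print(zz,o['t'],o['tcp_pos'],o['force'])
    if o['force'][2]-f0>5: break
ctrl.let_go(); ctrl.dwell(.3); o=telemetry.get_obs(); print(o['width'],o['force'])
ctrl.move_l([*H,.30],vel=.12); ctrl.move_l([*H,.36],vel=.12);ctrl.dwell(.3)
s=snap('wrist'); P=cloud(s)
x=(P[...,:2]-[.4952,.1936])@d; y=(P[...,:2]-[.4952,.1936])@e; z=P[...,2]
with np.errstate(invalid='ignore'):
    m=(x>.02)&(x<.145)&(abs(y)<.03)&(z>.15)&(z<.185)
    Q=np.stack([x[m],y[m]],-1)*1000; print('rail',cv2.minAreaRect(Q.astype(np.float32)),z[m].mean(), 'z ends',z[m&(x<.05)].mean(),z[m&(x>.1)].mean())
    m=(abs(x)<.03)&(x<.012)&(abs(y)<.03)&(z>.12)&(z<.16)
    r=np.hypot(x,y); k=(r<.0165)&(r>.0135)&(x<.005); print('eye ring z',np.nanmedian(z[k]))
cv2.imwrite('pics/end_w.png',s['img']); t=snap('top'); cv2.imwrite('pics/end_t.png',t['img']); u=snap('side')
cv2.imwrite('pics/end.png',np.hstack([cv2.resize(u['img'][150:330,180:360],(400,400),interpolation=2),cv2.resize(s['img'][20:290,200:470],(400,400),interpolation=2)]))
print(telemetry.get_obs()['t'])
E
```

```text
0.147 15.675 [0.47636574 0.11877893 0.14700687] [-0.44486523  0.53106927 -0.40950222]
0.146 16.025 [0.47664656 0.1187315  0.14630189] [-1.94783197 -1.89365816  6.58965949]
0.09369661455480971 [-0.51220292  0.04004554  0.34573473]
rail ((82.87568664550781, -0.5486354827880859), (124.1957778930664, 15.92652702331543), 0.36272865533828735) 0.15817267465083132 z ends 0.16006273323585565 0.15621240098838837
eye ring z 0.14768661728885707
20.1167
```

View pics/end.png

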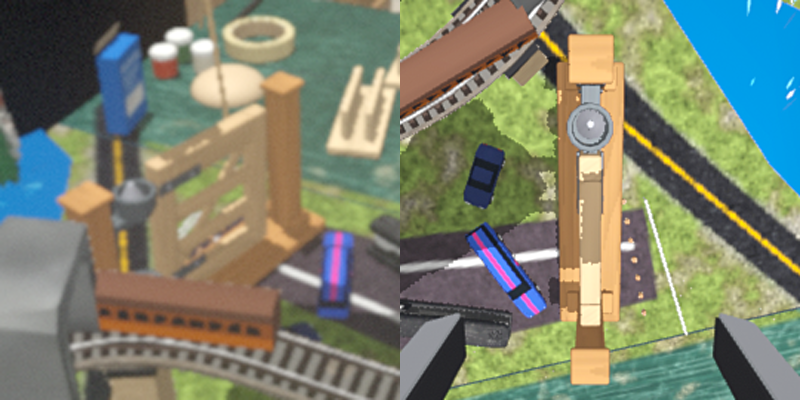

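```bash
python3 - <<'E'
from h import *
s=snap('top'); P=cloud(s); print('panel top',rect(P,(.14,.165),(.38,.52),(-.46,-.3)))
print(workorder.close_job(), telemetry.get_obs()['t'])
E
```

```text
panel top (655, array([ 442.6, -371.6]), array([ 16.5, 131.1]), 5.9, np.float64(0.1495), array([ 0.4419, -0.3707,  0.1495]))
the job is handed in; nothing more can be done
the job is handed in; nothing more can be done
```

The gate leaf hangs on both pintles, closed to within about 0.4° and released; the upper eye measures fully down, the lower eye was not measured separately, and the free end droops about 4 mm, which fits the play in the eyes. The fence panel is still in its stand, and the job was handed in at about 20 s.

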